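# Clear the drill off the access cover and throw the isolator

### The arm

A 6-joint arm with a two-finger parallel gripper is mounted at the origin on the work surface. World frame = base frame: x ahead of the robot, y to its left, z up, the work surface at z = 0. Lengths are in m, angles in rad, forces in N, time in s.
With the tool pointing down it reaches from about 0.275 to 0.825 m from the base axis. Payload 5.2 kg.
Tool frame: the origin (TCP) lies on the centre line of the jaws, within the pads' length; the fingertips stand 11 mm ahead of it and the grasp point (between the pads) lies 8 mm behind it; z points along the fingers, x is the direction in which the jaws open and shut, and the axes are right-handed (so a half turn about z gives the same grasp; the last joint's range is limited). The gripper opens to 93 mm and grips with 3 to 60 N. Pads are 15 mm wide; open, the fingers measure 128 mm over their backs; the gripper's body (75 mm by 188 mm) begins 65 mm behind the grasp point.
Start: joints at [-1.364, 0.259, 1.535, -0, 1.348, -0.203], TCP at [0.219, -0.504, 0.23] pointing down, gripper open.
Joint ranges: [-3.14, 3.14], [-0.91, 2.08], [0.19, 2.58], [-1.22, 4.36], [0.22, 2.71], [-3.12, 3.12]. Speed limits (rad/s): [2.57, 2.57, 3.14, 3.14, 3.14, 3.14].

### API

Orientations are given as [roll, pitch, yaw] about the fixed x, y, z axes, in that order (R = Rz(yaw) Ry(pitch) Rx(roll)).
In Python, from workcell import status, optics, job gives the robot as it stands.
- The arm moves only by the tool carry_out, never from a script. Its argument "steps" is a list that holds one entry, the list of rows, each a list of 5 numbers: the shift along the tool's x, y, z as a fraction of full scale, then the turn about the tool's z as a fraction of full scale, then the gripper command: -1 is shut, 1 is fully open, values between are in proportion. In form: [[[x, y, z, spin, grip], ...]]. A call has exactly 5 rows; each row is the pose to reach, as a shift and turn from the pose commanded when the call began, along the tool's axes at that moment; what a row does not reach only later rows make up. Full scale, the value 1, is 0.25 m for a shift and 2 rad for a turn. A row lasts 1/12 s, in which the tool goes at most 41.7 mm and 7.16 degrees, less where a joint would pass 70% of its speed; a pose out of reach is approached as far as the arm can. A call with a number of a shift or a turn outside -1 to 1 is refused whole. A call with a gripper value outside its range is refused whole. The fingers move at their own pace and stop on an object; the grip force is fixed at half the most. Time passes only in rows, so rows that repeat a pose let the fingers close, or fill a call up. It gives the time, the measured TCP pose, the force and the opening at its end, in the units of the state.
- status.get_obs(): the state, without advancing time (a new reading comes with each control period).
- optics.get_image(name): name is "scene" or "side" or "wrist"; returns a dict with "color" (480x640x3 uint8, red, green, blue), "camera_matrix" (3x3 intrinsics, pixels), "cam_to_world" (4x4, takes a point from camera to world coordinates); the wrist camera has in their place "tool_from_camera" (4x4, takes a point from camera to tool coordinates, whose origin is the TCP and whose axes are the tool frame's). Camera axes: x right, y down, z forward; pixel columns grow to the right and rows downward; lengths in m; the calibration is good to about 2 mm. A picture is of the moment at which its call begins: read the wrist's pose just before it. There is no depth.
- job.sign_off(): hands the job in, once; it reports no verdict.
The state is a dict: "time": time; "joint_pos": joint angles; "joint_velocities": joint speeds; "joint_torque": joint torques, N m; "position": TCP position; "eef_rot": TCP orientation; "ft_force": force on the tool from outside, world axes, zero at the start; "ft_torque": the same for the moment, N m; "grip_width": finger opening in m.
Only numpy, scipy, OpenCV 4.12 (cv2) and the standard library are available. Lean on these libraries where they do the work, as an engineer would, in place of code of your own. Each camera call takes 0.05 s, during which the arm holds its last target. There are 200 camera calls.

### The job

A cordless drill has been left standing on the sliding access cover of the white electrical enclosure. Lift it off and set it down upright (do not drop it) in the middle of the black rubber mat and let go of it; then slide the cover fully open by its lip, push the isolator lever inside all the way over to its other side, and slide the cover fully shut again. Keep the drill upright throughout and leave the blue bin, the tub and the wrench where they are.

Things in the scene. Friction and masses are not known exactly. Their poses are not given: they have to be found in the camera images.
- enclosure: White sheet-metal box fixed to the bench, 370 (x) x 220 (y) x 110 high. Origin on the bench under the centre of the access opening in its top (150 in x, 130 in y); the box reaches from x = -115 to 255. Guide rails 12 wide, 10 high stand along x on the top at y = +-77, from x = -100 to 245. Its x axis is the way the cover opens and the lever is thrown.
- cover (a joint): Travel of the aluminium access cover along the enclosure's +x: 0 shut, 0.15 m fully open. The cover is a plate 170 (x) x 136 x 4 on the enclosure's top (plate top 114 above the bench) with an upstanding lip across its -x end. It slides stiffly (about 3 N) and stays where it is left.
- cover_lip (a point): Middle of the top edge of the cover's lip, 144 above the bench. The lip is 8 thick (enclosure x), 110 wide (enclosure y) and stands 30 above the plate; it can be pushed from either side.
- lever (a joint): Angle of the isolator lever under the opening: at 0 it leans 0.6 rad to the enclosure's -x (off), at 1.2 rad it leans 0.6 rad to +x (on, end stop). It stays where it is left.
- lever_tip (a point): Middle of the lever's top end. The lever is a black paddle 12 thick, 44 wide (enclosure y), 62 long from its hinge, which lies along the enclosure's y, 34 above the bench, 20 ahead (+x) of the enclosure's origin, on a grey block 75 x 70. The tip is 85 above the bench at both ends of the swing, 96 when upright: always below the enclosure's top.
- drill: Dark grey and black cordless drill standing on its battery, 0.6 to 0.9 kg, 180 high. Origin at the centre of the foot's underside, z up, x the way the chuck points. Foot 105 (x) x 66 (y), 48 high; slim handle above; on top the motor housing, 52 wide (y), x = -70 to 54, 124 to 180 above the underside, then the chuck to x = 98. Can be gripped from above across the housing's width, over the origin.
- mat: Black rubber tool mat fixed flat on the bench, 200 (x) x 180 (y) x 4 thick; origin at the centre of its underside.
- bin: Blue open parts bin with steel parts, 150 (x) x 110 (y) x 75 high, beside the enclosure on the side where the mat is not; origin at the centre of its underside. Leave alone.
- tub: Grey round tub with a black lid, 84 across, 95 high; origin at the centre of its underside. Leave alone.
- wrench: Steel wrench 200 long lying on the bench along its x; origin at the middle of its underside. Leave alone.
Things that resemble listed ones, but are neither listed nor needed, are in the scene too. Leave any brown or purple look-alike of the drill alone.

How it is judged:
By the outcome, as a careful person would: the job done as asked, in the order asked, and still so for the second after the job is handed in, with the robot touching nothing.
It also fails if it takes over 58 s, if anything falls off the work surface, if the arm or the gripper's body presses on something with over 40 N, if the wrist force passes 120 N, or if a joint passes its speed limit or range.

## Working session

There is one attempt and no reset: what is moved stays moved. The work goes in short steps, Python scripts to look and compute and a tool call to move; the robot and the scene stay as the last step left them, time stands still between calls to the robot, and variables do not carry over. Pictures are saved under pics/ and viewed, about 8 in all and at most 12, crops included, and the job is handed in when it is done.

Besides the shell and the picture viewer there is one more tool, called in YAML: its name, and indented under it one key for each argument. carry_out: Moves the arm, as the interface text tells. Shift numbers are shares of 0.25 m and turn numbers shares of 2 rad, none past 1 either way. Its arguments: {"type":"object","properties":{"steps":{"type":"array","items":{"type":"array","items":{"type":"array","items":{"type":"number"}}}}},"required":["steps"]}

```bash
mkdir -p pics; cat > h.py <<'E'
import numpy as np, cv2
from scipy.spatial.transform import Rotation as R
from workcell import status, optics, job
def T():
    o=status.get_obs(); M=np.eye(4); M[:3,:3]=R.from_euler('xyz',o['eef_rot']).as_matrix(); M[:3,3]=o['position']; return M
def snap(n,f):
    M=T(); d=optics.get_image(n); cv2.imwrite('pics/'+f+'.png',d['color'][:,:,::-1])
    C=d['cam_to_world'] if 'cam_to_world' in d else M@d['tool_from_camera']
    np.savez('pics/'+f,K=d['camera_matrix'],C=C)
def ray(f,u,v,z):
    d=np.load('pics/'+f+'.npz'); p=d['C'][:3,:3]@np.linalg.inv(d['K'])@[u,v,1]; o=d['C'][:3,3]
    return (o+p*(z-o[2])/p[2]).round(4)
def proj(f,P):
    d=np.load('pics/'+f+'.npz'); p=(np.asarray(P)-d['C'][:3,3])@d['C'][:3,:3]; q=p@d['K'].T; return (q[...,:2]/q[...,2:]).round(1)
def show():
    o=status.get_obs(); print({k:np.round(o[k],3).tolist() for k in ('time','position','eef_rot','joint_pos','ft_force','grip_width')})
def to(P,yaw=None):  # fractions for tool-frame move to world P
    M=T(); print('shift',((M[:3,:3].T@(np.array(P)-M[:3,3]))/.25).round(3))
E
python3 - <<'E'
from h import *
snap('scene','s0');snap('side','d0');show()
print(T().round(3)); print(optics.get_image('wrist')['tool_from_camera'])
E
```

```text
{'time': 0.1, 'position': [0.219, -0.504, 0.229], 'eef_rot': [-3.141, 0.002, -1.161], 'joint_pos': [-1.364, 0.259, 1.536, 0.0, 1.348, -0.203], 'ft_force': [1.11, 0.053, -0.407], 'grip_width': 0.093}
[[ 0.398 -0.917 -0.     0.219]
 [-0.917 -0.398  0.002 -0.504]
 [-0.002 -0.    -1.     0.229]
 [ 0.     0.     0.     1.   ]]
[[ 9.99999973e-01  2.26103060e-04  5.70476054e-05 -5.11710665e-05]
 [-2.33053730e-04  9.60726075e-01  2.77498388e-01 -7.60277233e-02]
 [ 7.93611271e-06 -2.77498393e-01  9.60726101e-01 -1.55033710e-01]
 [ 0.00000000e+00  0.00000000e+00  0.00000000e+00  1.00000000e+00]]
```

View pics/s0.png

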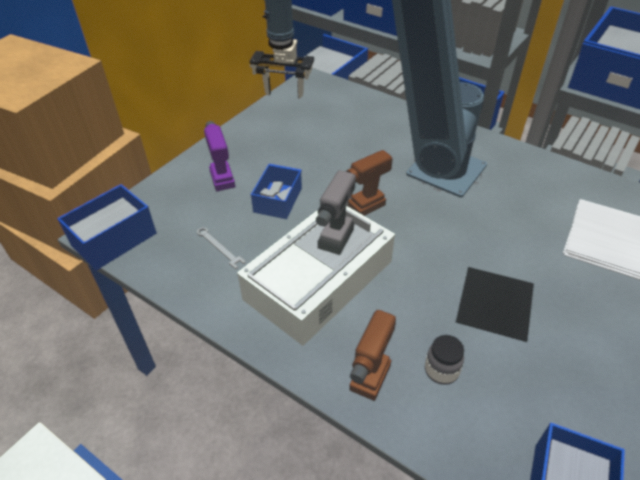

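View pics/d0.png

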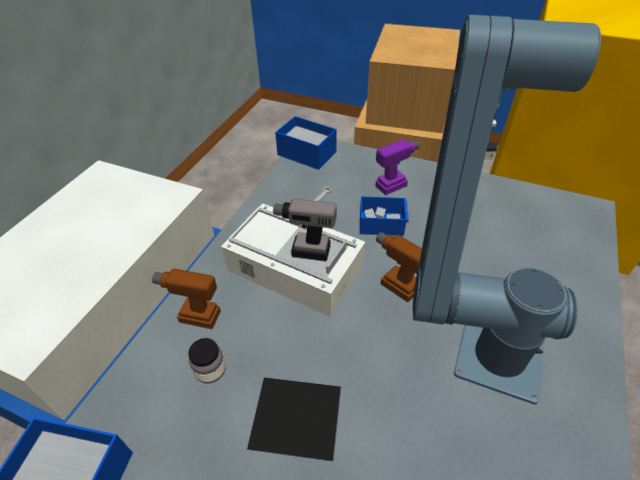

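The scene view shows the enclosure around (315,270), the drill at (337,215) on the cover's robot side, the mat at (496,303) and the tub at (445,360). The side view shows the same things, with the mat at (295,418). I'll enlarge both to read the corners.

```bash
python3 - <<'E'
from h import *
a=cv2.imread('pics/s0.png')[150:350,225:405]; b=cv2.imread('pics/d0.png')[185:320,210:380]
a=cv2.resize(a,None,fx=3,fy=3,interpolation=cv2.INTER_CUBIC)  # 540x600
cv2.imwrite('pics/c1.png',a)
b=cv2.resize(b,None,fx=4,fy=4,interpolation=cv2.INTER_CUBIC); cv2.imwrite('pics/c2.png',b)
for f,L in (('s0',[(471,268),(534,277),(527,339),(457,307)]),('d0',[(263,378),(341,382),(333,459),(248,449)])):
  P=[ray(f,*p,.004) for p in L]; print(f,P,np.mean(P,0))
E
```

```text
s0 [array([0.3642, 0.2523, 0.004 ]), array([0.2959, 0.4088, 0.004 ]), array([0.5012, 0.464 , 0.004 ]), array([0.5099, 0.2778, 0.004 ])] [0.4178   0.350725 0.004   ]
d0 [array([0.5521, 0.296 , 0.004 ]), array([0.3627, 0.2301, 0.004 ]), array([0.3137, 0.4104, 0.004 ]), array([0.5024, 0.465 , 0.004 ])] [0.432725 0.350375 0.004   ]
```

View pics/c1.png

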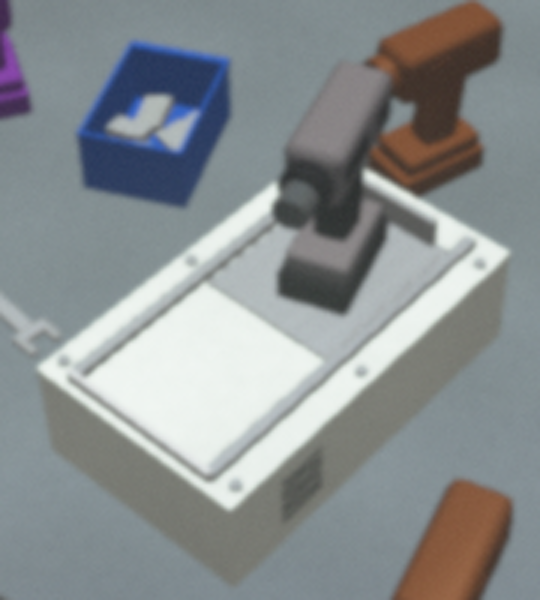

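View pics/c2.png

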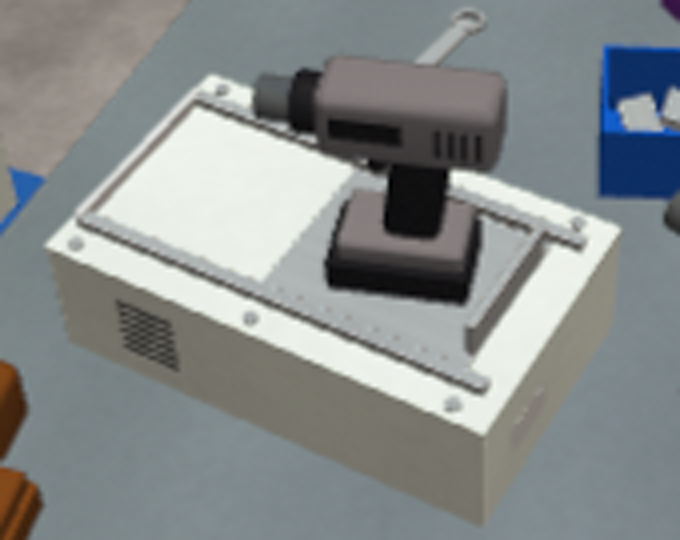

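```bash
cat > fit.py <<'E'
from h import *
from scipy.optimize import least_squares
def fit(x0,L,name):
    def w(p,q): c,s=np.cos(p[2]),np.sin(p[2]); return np.array([p[0]+c*q[0]-s*q[1],p[1]+s*q[0]+c*q[1],q[2]])
    f=lambda p: np.concatenate([proj(g,w(p,q))-uv for g,uv,q in L])
    r=least_squares(f,x0,loss='soft_l1',diff_step=1e-3); print(name,r.x.round(4)); print(r.fun.reshape(-1,2).round(1).tolist()); return r.x
E
python3 - <<'E'
from fit import *
g=lambda f,z,*L:[(f,np.array(uv),np.array([x,y,z])) for uv,x,y in L]
S=lambda u,v:(225+u/3,150+v/3)
D=lambda u,v:(210+u/4,185+v/4)
fit([.5,0,.2],g('s0',.11,(S(510,253),-.115,.11),(S(230,510),.255,.11),(S(38,368),.255,-.11))+g('d0',.11,(D(45,247),.255,.11),(D(485,432),-.115,.11),(D(620,230),-.115,-.11),(D(210,75),.255,-.11)),'enc')
fit([.5,0,.2],g('s0',.114,(S(280,293),.0525,-.033),(S(345,312),.0525,.033))+g('d0',.114,(D(327,287),.0525,.033),(D(468,302),-.0525,.033))+g('s0',.294,(S(290,150),.054,-.026),(S(335,163),.054,.026))+g('d0',.294,(D(503,80),-.07,.026),(D(320,95),.054,.026)),'drill')
fit([.43,.35,.3],g('s0',.004,((471,268),-.1,-.09),((534,277),-.1,.09),((527,339),.1,.09),((457,307),.1,-.09))+g('d0',.004,((263,378),.1,-.09),((341,382),-.1,-.09),((333,459),-.1,.09),((248,449),.1,.09)),'mat')
print(ray('d0',207,342,.095),ray('s0',446,344,.095))
E
```

```text
enc [ 0.5578  0.     -0.3416]
[[25.1, 18.1], [0.2, 1.5], [15.9, -9.2], [-2.8, 0.2], [-22.1, 23.1], [-2.8, 25.2], [9.6, 5.9]]
drill [0.54   0.     0.1845]
[[25.2, 3.1], [27.3, 4.5], [-0.9, 19.4], [0.8, 21.6], [26.1, 0.3], [31.7, 2.2], [-0.4, 29.9], [-3.4, 19.2]]
mat [0.43 0.35 0.3 ]
[[-5.4, -3.4], [-2.3, 2.4], [0.9, -0.3], [-1.4, 13.8], [0.4, -0.8], [0.0, 1.7], [3.1, -0.7], [1.2, 0.8]]
[0.6974 0.3009 0.095 ] [0.6906 0.3179 0.095 ]
```

```bash
sed -i 's/return (q\[...,:2\]\/q\[...,2:\]).round(1)/return q[...,:2]\/q[...,2:]/' h.py; sed -i 's/,diff_step=1e-3//' fit.py
cat > f1.py <<'E'
from fit import *
g=lambda f,z,*L:[(f,np.array(uv),np.array([x,y,z])) for uv,x,y in L]
S=lambda u,v:(225+u/3,150+v/3)
D=lambda u,v:(210+u/4,185+v/4)
fit([.5,0,.2],g('s0',.11,(S(510,253),-.115,.11),(S(230,510),.255,.11),(S(38,368),.255,-.11))+g('d0',.11,(D(45,247),.255,.11),(D(485,432),-.115,.11),(D(620,230),-.115,-.11),(D(210,75),.255,-.11)),'enc')
fit([.5,0,.2],g('s0',.114,(S(280,293),.0525,-.033),(S(345,312),.0525,.033))+g('d0',.114,(D(327,287),.0525,.033),(D(468,302),-.0525,.033))+g('s0',.294,(S(290,150),.054,-.026),(S(335,163),.054,.026))+g('d0',.294,(D(503,80),-.07,.026),(D(320,95),.054,.026)),'drill')
for f,x0,x1,y0,y1 in (('s0',440,550,250,350),('d0',235,355,365,470)):
    m=(cv2.imread(f'pics/{f}.png')[y0:y1,x0:x1].max(2)<60).astype('uint8')
    n,l,st,_=cv2.connectedComponentsWithStats(m); k=1+st[1:,4].argmax()
    c,_=cv2.findContours((l==k).astype('uint8'),0,2); a=cv2.approxPolyDP(c[0],6,True)[:,0]+[x0,y0]
    P=np.array([ray(f,*p,.004) for p in a]); print(f,a.tolist(),P.round(3).tolist(),P.mean(0))
E
python3 f1.py
```

```text
enc [ 0.5643 -0.0673 -0.108 ]
[[0.3, -1.2], [0.3, -0.7], [-0.3, -0.7], [-0.6, -0.2], [-0.8, 0.8], [-0.1, -0.7], [-0.5, -0.3]]
drill [ 0.5718 -0.0701  0.2969]
[[-2.3, 0.9], [0.3, 0.2], [0.2, 0.5], [1.2, -0.9], [-4.1, -2.2], [2.0, -2.0], [-0.5, 6.9], [-2.2, 0.4]]
s0 [[469, 269], [457, 320], [525, 339], [531, 284]] [[0.371, 0.249, 0.004], [0.548, 0.296, 0.004], [0.504, 0.46, 0.004], [0.325, 0.411, 0.004]] [0.436775 0.3538   0.004   ]
d0 [[264, 378], [248, 448], [331, 460], [339, 387]] [[0.55, 0.295, 0.004], [0.503, 0.463, 0.004], [0.317, 0.414, 0.004], [0.363, 0.245, 0.004]] [0.433225 0.354175 0.004   ]
```

carry_out:
  steps:
    - [[0,0,-0.68,0,1],[0,0,-0.68,0,1],[0,0,-0.68,0,1],[0,0,-0.68,0,1],[-0.07,-0.14,-0.72,0,1]]

```text
time: 0.57
position: [0.2416, -0.4792, 0.4148]
eef_rot: [3.138, -0.009, -1.167]
ft_force: [-0.1, 0.0, 0.1]
grip_width: 0.0931
```

carry_out:
  steps:
    - [[-0.46,-0.88,0,0,1],[-0.46,-0.88,0,0,1],[-0.46,-0.88,0,0,1],[-0.46,-0.88,0,0,1],[-0.46,-0.88,0,0,1]]

```text
time: 0.98
position: [0.3759, -0.3106, 0.4095]
eef_rot: [3.142, 0.0, -1.162]
ft_force: [0.1, -0.7, -0.2]
grip_width: 0.093
```

carry_out:
  steps:
    - [[-0.46,-0.92,0,0.1,1],[-0.46,-0.92,0,0.1,1],[-0.46,-0.92,0,0.1,1],[-0.46,-0.92,0,0.1,1],[-0.46,-0.92,0,0.1,1]]

```text
time: 1.4
position: [0.5063, -0.155, 0.4096]
eef_rot: [3.141, 0.0, -1.361]
ft_force: [0.4, -1.2, -0.5]
grip_width: 0.0927
```

carry_out:
  steps:
    - [[-0.28,-0.33,0,0,1],[-0.28,-0.33,0,0,1],[-0.28,-0.33,0,0,1],[-0.28,-0.33,0,0,1],[-0.28,-0.33,0,0,1]]

```text
time: 1.82
position: [0.572, -0.0701, 0.4088]
eef_rot: [3.14, 0.001, -1.358]
ft_force: [-0.3, -0.9, -0.2]
grip_width: 0.0926
```

```bash
python3 -c "
from h import *
show();snap('wrist','w0')"
```

```text
{'time': 1.817, 'position': [0.572, -0.07, 0.409], 'eef_rot': [3.14, 0.001, -1.358], 'joint_pos': [-0.315, 0.259, 1.11, -0.0, 1.774, 1.043], 'ft_force': [-0.309, -0.867, -0.18], 'grip_width': 0.093}
```

View pics/w0.png

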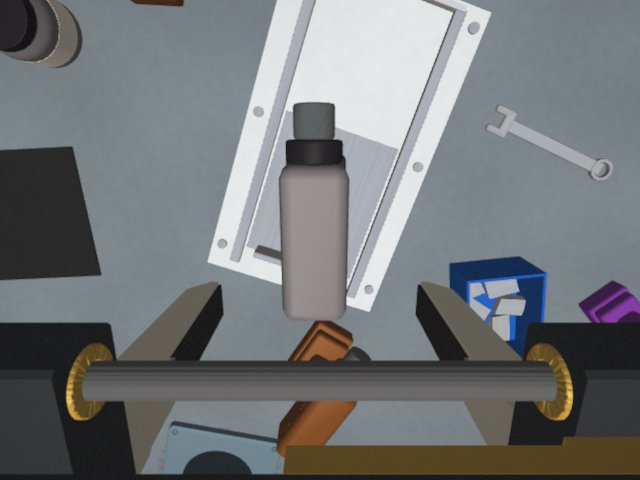

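The wrist view shows the drill housing from (280..348,163) to (284..346,318), with the chuck end at (314,103). It is nearly aligned with the tool.

```bash
python3 - <<'E'
from h import *
a,b=ray('w0',314.5,166,.29),ray('w0',315.3,319,.29); c=ray('w0',314.5,103,.266)
L,Rr=ray('w0',281,230,.29),ray('w0',348,230,.29)
d=a-b; psi=np.arctan2(d[1],d[0]); print(a,b,c,np.linalg.norm(d),psi,np.linalg.norm(L-Rr))
d2=c-b; print('psi2',np.arctan2(d2[1],d2[0]))
u=np.array([np.cos(psi),np.sin(psi),0]); o=b+.07*u; print('origin',o, a-.054*u,'yaw needed',psi-np.pi/2)
o[2]=.262; to(o)
E
```

```text
[ 0.6226 -0.0559  0.29  ] [ 0.5042 -0.0817  0.29  ] [ 0.6656 -0.0464  0.266 ] 0.12117838091012775 0.21455153269346328 0.050133421985737205
psi2 0.2153207440999057
origin [ 0.57259504 -0.06679635  0.29      ] [ 0.56983811 -0.0673971   0.29      ] yaw needed -1.3562447941014333
shift [-0.016 -0.009  0.588]
```

carry_out:
  steps:
    - [[-0.012,0,0.1,0,1],[-0.012,0,0.25,0,1],[-0.012,0,0.4,0,1],[-0.012,0,0.52,0,1],[-0.012,0,0.596,0,1]]

```text
time: 2.28
position: [0.5684, -0.0696, 0.2572]
eef_rot: [3.137, 0.002, -1.363]
ft_force: [-0.3, 0.5, -0.4]
grip_width: 0.0928
```

carry_out:
  steps:
    - [[0,0,0,0,1],[0,0,0,0,-1],[0,0,0,0,-1],[0,0,0,0,-1],[0,0,0,0,-1]]

```text
time: 2.7
position: [0.5718, -0.069, 0.2627]
eef_rot: [-3.138, -0.002, -1.361]
ft_force: [0.1, 0.5, 0.3]
grip_width: 0.0711
```

carry_out:
  steps:
    - [[0,0,0,0,-1],[0,0,0,0,-1],[0,0,0,0,-1],[0,0,0,0,-1],[0,0,0,0,-1]]

```text
time: 3.12
position: [0.5711, -0.0677, 0.2612]
eef_rot: [-3.141, 0.001, -1.361]
ft_force: [-0.3, 3.4, 3.7]
grip_width: 0.0517
```

carry_out:
  steps:
    - [[0,0,-0.03,0,-1],[0,0,-0.1,0,-1],[0,0,-0.2,0,-1],[0,0,-0.3,0,-1],[0,0,-0.4,0,-1]]

```text
time: 3.53
position: [0.5701, -0.0686, 0.3598]
eef_rot: [3.137, 0.001, -1.361]
ft_force: [0.4, 0.0, -7.7]
grip_width: 0.0521
```

carry_out:
  steps:
    - [[0,0,-0.06,0,-1],[0,0,-0.1,0,-1],[0,0,-0.12,0,-1],[0,0,-0.12,0,-1],[0,0,-0.12,0,-1]]

```text
time: 3.95
position: [0.5706, -0.0684, 0.3891]
eef_rot: [3.139, 0.001, -1.361]
ft_force: [0.0, -0.1, -7.7]
grip_width: 0.0517
```

```bash
python3 -c "
from h import *
show();to([.434,.354,.39]);snap('side','d1')
for p in ((190,322),(402,290)): print(ray('d0',*p,0))
print(ray('s0',370,390,0),ray('s0',367,205,0))
"
```

```text
{'time': 3.95, 'position': [0.571, -0.068, 0.389], 'eef_rot': [3.139, 0.001, -1.361], 'joint_pos': [-0.313, 0.255, 1.161, -0.0, 1.728, 1.048], 'ft_force': [0.031, -0.082, -7.725], 'grip_width': 0.052}
shift [-1.766e+00  1.830e-01 -1.000e-03]
[0.827  0.2212 0.    ]
[ 0.2979 -0.1178  0.    ]
[0.8393 0.2129 0.    ] [ 0.3046 -0.1248  0.    ]
```

View pics/d1.png

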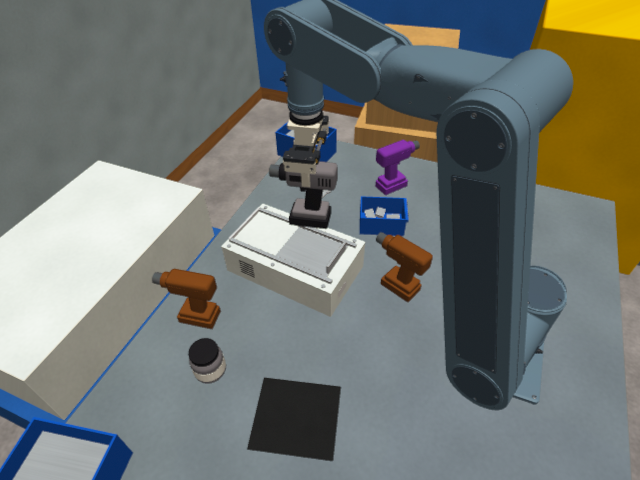

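The drill hangs upright at (310,190) in the side view, clear of the enclosure, and the cover is still shut. Next I carry it over to the mat.

carry_out:
  steps:
    - [[-0.06,0.01,0,0,-1],[-0.16,0.02,0,0,-1],[-0.28,0.03,0,0,-1],[-0.41,0.04,0,0,-1],[-0.54,0.05,0,0,-1]]

```text
time: 4.42
position: [0.5294, 0.0625, 0.3893]
eef_rot: [3.139, 0.001, -1.362]
ft_force: [0.3, 1.2, -7.5]
grip_width: 0.0517
```

carry_out:
  steps:
    - [[-0.13,0.015,0,0,-1],[-0.26,0.03,0,0,-1],[-0.39,0.04,0,0,-1],[-0.52,0.05,0,0,-1],[-0.65,0.065,0,0,-1]]

```text
time: 4.83
position: [0.4794, 0.2183, 0.3895]
eef_rot: [3.14, 0.0, -1.361]
ft_force: [0.5, 0.2, -7.1]
grip_width: 0.0521
```

carry_out:
  steps:
    - [[-0.13,0.015,0,0,-1],[-0.26,0.03,0,0,-1],[-0.38,0.045,0,0,-1],[-0.49,0.06,0,0,-1],[-0.55,0.067,0,0,-1]]

```text
time: 5.25
position: [0.4333, 0.3507, 0.3894]
eef_rot: [3.139, 0.001, -1.358]
ft_force: [-0.5, 0.0, -7.4]
grip_width: 0.0519
```

```bash
python3 -c "
from h import *
show();to([.434,.354,.151]);snap('wrist','w1')"
```

```text
{'time': 5.25, 'position': [0.433, 0.351, 0.389], 'eef_rot': [3.139, 0.001, -1.358], 'joint_pos': [0.479, 0.22, 1.205, 0.002, 1.718, 1.837], 'ft_force': [-0.54, 0.047, -7.393], 'grip_width': 0.052}
shift [-0.011 -0.008  0.954]
```

View pics/w1.png

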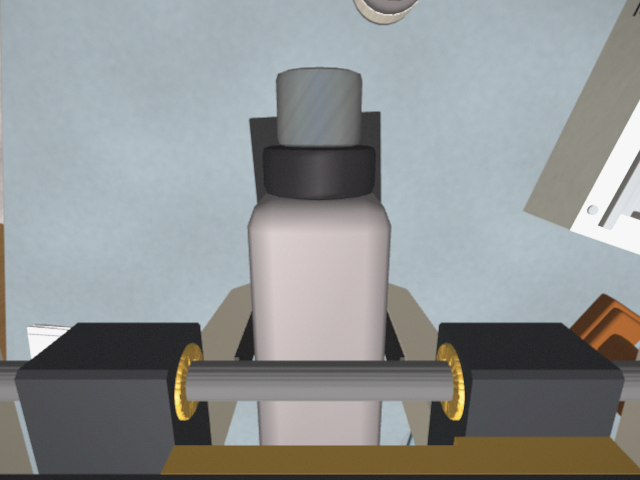

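The wrist view shows the drill over the mat. The far mat corners are at (250,119) and (380,112), and the mat is roughly centred under the drill.

```bash
python3 -c "
from h import *
a,b=ray('w1',380,112,.004),ray('w1',250,119,.004);print(a,b)
d=(b-a)/np.linalg.norm(b-a);print(np.linalg.norm(b-a),(a+b)/2-.1*np.array([d[1],-d[0],0]))"
```

```text
[0.5494 0.2916 0.004 ] [0.5031 0.4626 0.004 ]
0.17715724653538728 [0.42972558 0.35096503 0.004     ]
```

carry_out:
  steps:
    - [[0,0,0.08,0,-1],[0,0,0.22,0,-1],[0,0,0.36,0,-1],[0,0,0.48,0,-1],[0,0,0.56,0,-1]]

```text
time: 5.72
position: [0.4332, 0.3465, 0.246]
eef_rot: [3.135, -0.002, -1.361]
ft_force: [-1.0, 0.1, -8.2]
grip_width: 0.0519
```

carry_out:
  steps:
    - [[0,0,0.1,0,-1],[0,0,0.2,0,-1],[0,0,0.28,0,-1],[0,0,0.34,0,-1],[0,0,0.365,0,-1]]

```text
time: 6.13
position: [0.4334, 0.3465, 0.1558]
eef_rot: [3.135, -0.002, -1.361]
ft_force: [-1.4, 0.4, -8.5]
grip_width: 0.0519
```

carry_out:
  steps:
    - [[0,0,0,0,-1],[0,0,0.005,0,-1],[0,0,0.01,0,-1],[0,0,0.015,0,-1],[0,0,0.015,0,-1]]

```text
time: 6.55
position: [0.4363, 0.3479, 0.1564]
eef_rot: [-3.14, 0.0, -1.361]
ft_force: [-1.0, -0.2, -7.1]
grip_width: 0.0523
```

carry_out:
  steps:
    - [[0,0,0.006,0,-1],[0,0,0.01,0,-1],[0,0,0.014,0,-1],[0,0,0.016,0,-1],[0,0,0.016,0,-1]]

```text
time: 6.97
position: [0.4358, 0.3476, 0.1515]
eef_rot: [3.141, -0.0, -1.361]
ft_force: [-0.6, -1.2, -6.8]
grip_width: 0.0518
```

```bash
python3 -c "
from h import *
show()"
```

```text
{'time': 6.967, 'position': [0.436, 0.348, 0.151], 'eef_rot': [3.141, -0.0, -1.361], 'joint_pos': [0.473, 0.336, 1.628, -0.0, 1.178, 1.834], 'ft_force': [-0.643, -1.16, -6.804], 'grip_width': 0.052}
```

carry_out:
  steps:
    - [[-0.016,0.01,0.0,0,-1],[-0.016,0.01,0.002,0,-1],[-0.016,0.01,0.006,0,-1],[-0.016,0.01,0.01,0,-1],[-0.016,0.01,0.01,0,-1]]

```text
time: 7.38
position: [0.432, 0.3516, 0.1513]
eef_rot: [-3.141, 0.001, -1.361]
ft_force: [-5.5, -0.7, 6.9]
grip_width: 0.0517
```

carry_out:
  steps:
    - [[0,0,0,0,-1],[0,0,0,0,-1],[0,0,0,0,-1],[0,0,0,0,-1],[0,0,0,0,-1]]

```text
time: 7.8
position: [0.4321, 0.3517, 0.1513]
eef_rot: [-3.141, 0.001, -1.361]
ft_force: [-6.2, -1.1, 7.9]
grip_width: 0.0517
```

Contact: the force went from -7 to +8 N. Now I release and retreat upward.

carry_out:
  steps:
    - [[0,0,-0.004,0,0.2],[0,0,-0.004,0,1],[0,0,-0.004,0,1],[0,0,-0.004,0,1],[0,0,-0.004,0,1]]

```text
time: 8.22
position: [0.433, 0.3511, 0.1503]
eef_rot: [-3.141, 0.0, -1.361]
ft_force: [-0.1, 0.1, -0.4]
grip_width: 0.0779
```

carry_out:
  steps:
    - [[0,0,0,0,1],[0,0,0,0,1],[0,0,0,0,1],[0,0,-0.05,0,1],[0,0,-0.15,0,1]]

```text
time: 8.63
position: [0.4307, 0.35, 0.1849]
eef_rot: [3.135, -0.002, -1.361]
ft_force: [0.2, -0.3, -0.5]
grip_width: 0.0929
```

carry_out:
  steps:
    - [[0,0,-0.17,0,-1],[0,0,-0.34,0,-1],[0,0,-0.5,0,-1],[0,0,-0.66,0,-1],[0,0,-0.66,0,-1]]

```text
time: 9.05
position: [0.4351, 0.3524, 0.3619]
eef_rot: [-3.127, 0.004, -1.361]
ft_force: [0.7, -1.0, -0.0]
grip_width: 0.0642
```

```bash
python3 - <<'E'
from h import *
show()
ex,ey,ps=.5643,-.0673,-.108
def W(x,y,z): return np.array([ex+np.cos(ps)*x-np.sin(ps)*y,ey+np.sin(ps)*x+np.cos(ps)*y,z])
snap('wrist','w2'); snap('side','d2')
print('lip nominal',W(-.081,0,.144), 'closed pose pts',W(-.115,0,.2))
E
```

```text
{'time': 9.05, 'position': [0.435, 0.352, 0.362], 'eef_rot': [-3.127, 0.004, -1.361], 'joint_pos': [0.482, 0.215, 1.276, -0.0, 1.635, 1.842], 'ft_force': [0.724, -1.014, -0.021], 'grip_width': 0.064}
lip nominal [ 0.48377193 -0.058569    0.144     ] closed pose pts [ 0.44997003 -0.05490413  0.2       ]
```

View pics/d2.png

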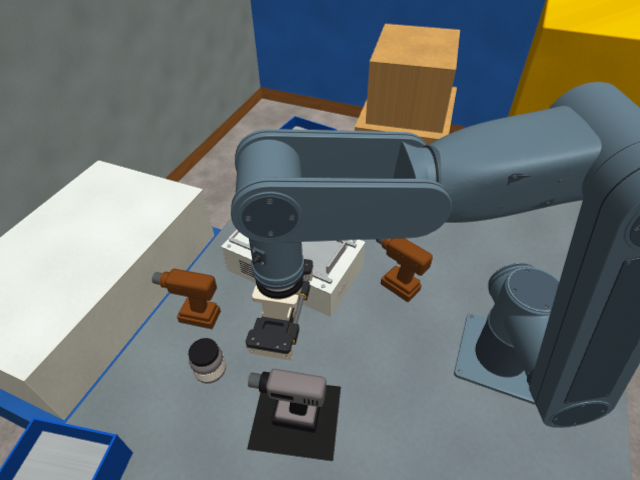

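The side view shows the drill standing upright, centred on the mat around (295,410), and released. I now go to the lip end of the enclosure with the jaws shut and turned so they lie across the enclosure.

carry_out:
  steps:
    - [[0.1,0.02,0,0,-1],[0.25,0.05,0,0,-1],[0.4,0.08,0,0,-1],[0.55,0.11,0,0,-1],[0.7,0.14,0,0,-1]]

```text
time: 9.57
position: [0.4335, 0.1711, 0.3502]
eef_rot: [3.137, 0.0, -1.36]
ft_force: [0.2, -0.3, 0.1]
grip_width: 0.0232
```

carry_out:
  steps:
    - [[0.16,0.03,0,0.04,-1],[0.32,0.06,0,0.08,-1],[0.48,0.1,0,0.12,-1],[0.64,0.13,0,0.159,-1],[0.8,0.16,0,0.159,-1]]

```text
time: 9.98
position: [0.436, -0.0329, 0.3506]
eef_rot: [3.138, 0.001, -1.683]
ft_force: [0.4, -0.9, -0.3]
grip_width: 0.0005
```

carry_out:
  steps:
    - [[0,0,0,0,-1],[0,0,0.15,0,-1],[0,0,0.3,0,-1],[0,0,0.4,0,-1],[0,0,0.4,0,-1]]

```text
time: 10.4
position: [0.4329, -0.0298, 0.2459]
eef_rot: [3.128, 0.003, -1.679]
ft_force: [-0.6, 1.3, -0.4]
grip_width: 0.0005
```

```bash
cat >> h.py <<'E'
ex,ey,ps=.5643,-.0673,-.108
def W(x,y,z): return np.array([ex+np.cos(ps)*x-np.sin(ps)*y,ey+np.sin(ps)*x+np.cos(ps)*y,z])
def E(P): d=np.array(P)-[ex,ey,0]; c,s=np.cos(ps),np.sin(ps); return np.array([c*d[0]+s*d[1],-s*d[0]+c*d[1],d[2]]).round(4)
E
python3 -c "
from h import *
show();snap('wrist','w3');print(E(T()[:3,3]));to(W(-.118,0,.131))"
```

```text
{'time': 10.4, 'position': [0.433, -0.03, 0.246], 'eef_rot': [3.128, 0.003, -1.679], 'joint_pos': [-0.327, 0.043, 1.754, 0.0, 1.359, 1.352], 'ft_force': [-0.615, 1.332, -0.396], 'grip_width': 0.0}
[-0.1329  0.0229  0.2491]
shift [ 0.092 -0.064  0.472]
```

View pics/w3.png

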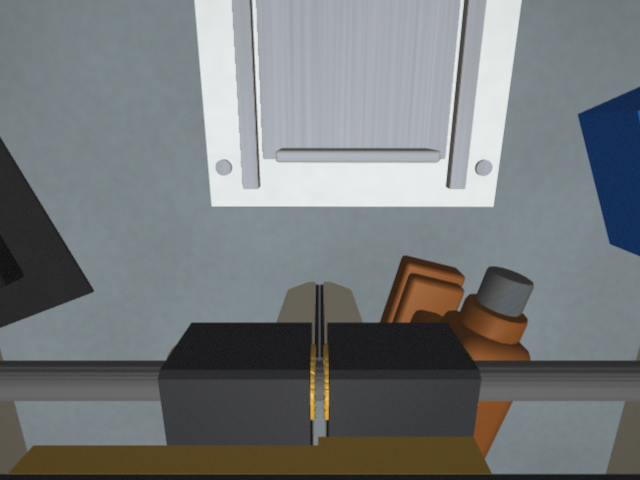

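The wrist view shows the cover shut with its lip at (276..440,156), the box's end edge at v=207, and the brown drill's chuck at (510,290) beside the fingers.

```bash
python3 -c "
from h import *
print(E(ray('w3',277,152,.144)),E(ray('w3',440,152,.144)),E(ray('w3',211,207,.11)),E(ray('w3',494,206,.11)),E(ray('w3',505,280,.17)),E(ray('w3',410,290,.17)))
R0=T()[:3,:3];print(R0.round(3))"
```

```text
[-0.0726  0.0508  0.144 ] [-0.0727 -0.0571  0.144 ] [-0.1168  0.1075  0.11  ] [-0.1159 -0.1136  0.11  ] [-0.153  -0.0993  0.17  ] [-0.1602 -0.0374  0.17  ]
[[-0.108 -0.994 -0.008]
 [-0.994  0.108  0.003]
 [-0.002  0.009 -1.   ]]
```

carry_out:
  steps:
    - [[0.05,-0.03,0.05,0,-1],[0.1,-0.05,0.15,0,-1],[0.1,-0.05,0.28,0,-1],[0.1,-0.05,0.4,0,-1],[0.1,-0.05,0.43,0,-1]]

```text
time: 10.87
position: [0.4455, -0.0568, 0.1426]
eef_rot: [3.137, 0.001, -1.679]
ft_force: [-1.6, -0.4, 0.4]
grip_width: 0.0002
```

carry_out:
  steps:
    - [[0,0,0,0,-1],[0,0,0,0,-1],[0,0,0,0,-1],[0,0,0,0,-1],[0,0,0,0,-1]]

```text
time: 11.28
position: [0.4481, -0.0578, 0.1467]
eef_rot: [-3.139, -0.001, -1.679]
ft_force: [-0.1, -0.1, -0.5]
grip_width: 0.0008
```

```bash
python3 -c "
from h import *
show();print(E(T()[:3,3]));to(W(-.118,0,.131))"
```

```text
{'time': 11.283, 'position': [0.448, -0.058, 0.147], 'eef_rot': [-3.139, -0.001, -1.679], 'joint_pos': [-0.376, 0.159, 1.882, 0.0, 1.097, 1.303], 'ft_force': [-0.052, -0.124, -0.511], 'grip_width': 0.001}
[-0.1165 -0.0031  0.1467]
shift [-0.012  0.006  0.063]
```

carry_out:
  steps:
    - [[0,0,0.03,0,-1],[0,0,0.058,0,-1],[0,0,0.058,0,-1],[0,-0.03,0.058,0,-1],[0,-0.08,0.058,0,-1]]

```text
time: 11.7
position: [0.4665, -0.0595, 0.1304]
eef_rot: [3.14, 0.0, -1.679]
ft_force: [0.2, 0.2, 1.4]
grip_width: 0.0003
```

carry_out:
  steps:
    - [[0,-0.06,0,0,-1],[0,-0.12,0,0,-1],[0,-0.18,0,0,-1],[0,-0.24,0,0,-1],[0,-0.3,0,0,-1]]

```text
time: 12.12
position: [0.5418, -0.0678, 0.1304]
eef_rot: [3.139, 0.0, -1.679]
ft_force: [-3.4, -0.6, 2.3]
grip_width: 0.0004
```

carry_out:
  steps:
    - [[0,-0.06,0,0,-1],[0,-0.12,0,0,-1],[0,-0.18,0,0,-1],[0,-0.23,0,0,-1],[0,-0.26,0,0,-1]]

```text
time: 12.53
position: [0.6071, -0.075, 0.1302]
eef_rot: [3.14, 0.0, -1.679]
ft_force: [-2.4, -0.6, 0.9]
grip_width: 0.0007
```

```bash
python3 -c "
from h import *
show();print(E(T()[:3,3]))"
```

```text
{'time': 12.533, 'position': [0.607, -0.075, 0.13], 'eef_rot': [3.14, 0.0, -1.679], 'joint_pos': [-0.305, 0.447, 1.514, -0.0, 1.182, 1.374], 'ft_force': [-2.391, -0.614, 0.915], 'grip_width': 0.001}
[ 0.0433 -0.003   0.1302]
```

Pushing smoothly at about 3 N. I go on slowly to the end stop.

carry_out:
  steps:
    - [[0,-0.02,0,0,-1],[0,-0.04,0,0,-1],[0,-0.055,0,0,-1],[0,-0.06,0,0,-1],[0,-0.06,0,0,-1]]

```text
time: 12.95
position: [0.6195, -0.0763, 0.1302]
eef_rot: [3.138, 0.0, -1.679]
ft_force: [-6.1, -0.3, 1.0]
grip_width: 0.0005
```

carry_out:
  steps:
    - [[0,-0.008,0,0,-1],[0,-0.012,0,0,-1],[0,-0.016,0,0,-1],[0,-0.02,0,0,-1],[0,-0.02,0,0,-1]]

```text
time: 13.37
position: [0.6196, -0.0763, 0.1302]
eef_rot: [3.128, 0.0, -1.679]
ft_force: [-21.1, 0.4, 11.3]
grip_width: 0.0004
```

carry_out:
  steps:
    - [[0,0.05,0,0,-1],[0,0.15,0,0,-1],[0,0.28,0,0,-1],[0,0.4,0,0,-1],[0,0.43,0,0,-1]]

```text
time: 13.78
position: [0.5151, -0.0642, 0.1304]
eef_rot: [3.139, 0.001, -1.679]
ft_force: [-0.9, 0.1, -0.9]
grip_width: 0.0006
```

carry_out:
  steps:
    - [[0,0,0,0,-1],[0,0,0,0,-1],[0,0,0,0,-1],[0,0,0,0,-1],[0,0,0,0,-1]]

```text
time: 14.2
position: [0.5203, -0.0657, 0.1306]
eef_rot: [-3.141, -0.0, -1.679]
ft_force: [0.6, -0.2, 0.5]
grip_width: 0.0005
```

```bash
python3 -c "
from h import *
show();print(E(T()[:3,3]));snap('wrist','w4');print(proj('w4',np.array([W(-.015,-.025,.085),W(-.015,.019,.085),W(.065,-.003,.144),W(-.075,-.003,.11),W(.02,-.003,.034)])).round())"
```

```text
{'time': 14.2, 'position': [0.52, -0.066, 0.131], 'eef_rot': [-3.141, -0.0, -1.679], 'joint_pos': [-0.338, 0.302, 1.735, 0.0, 1.103, 1.34], 'ft_force': [0.642, -0.238, 0.507], 'grip_width': 0.0}
[-0.0439 -0.0031  0.1306]
[[358. 222.]
 [278. 222.]
 [317.  31.]
 [318. 344.]
 [318. 152.]]
```

View pics/w4.png

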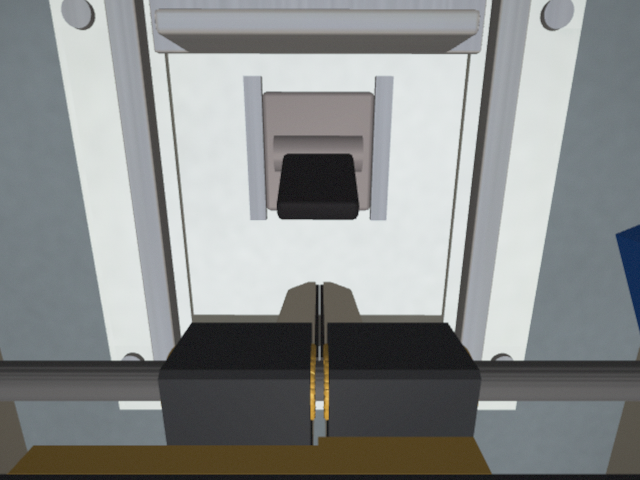

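The wrist view shows the cover open with its lip at v=30 and the lever tip at (318,210), leaning towards the fingers where predicted. I lower the fingers behind the lever and push.

carry_out:
  steps:
    - [[0,0,0.06,0,-1],[0,0,0.12,0,-1],[0,0,0.178,0,-1],[0,0,0.178,0,-1],[0,0,0.178,0,-1]]

```text
time: 14.67
position: [0.5189, -0.0652, 0.0855]
eef_rot: [3.14, 0.0, -1.679]
ft_force: [-0.1, -0.5, 0.1]
grip_width: 0.0002
```

carry_out:
  steps:
    - [[0,-0.04,0,0,-1],[0,-0.08,0,0,-1],[0,-0.12,0,0,-1],[0,-0.16,0,0,-1],[0,-0.2,0,0,-1]]

```text
time: 15.08
position: [0.5703, -0.071, 0.0869]
eef_rot: [-3.141, -0.0, -1.679]
ft_force: [-2.5, 0.3, 1.8]
grip_width: 0.0009
```

carry_out:
  steps:
    - [[0,-0.03,0,0,-1],[0,-0.05,0,0,-1],[0,-0.07,0,0,-1],[0,-0.09,0,0,-1],[0,-0.1,0,0,-1]]

```text
time: 15.5
position: [0.5941, -0.0735, 0.086]
eef_rot: [3.141, 0.0, -1.679]
ft_force: [-2.0, 0.5, -0.2]
grip_width: 0.0002
```

```bash
python3 -c "
from h import *
show();print(E(T()[:3,3]))"
```

```text
{'time': 15.5, 'position': [0.594, -0.074, 0.086], 'eef_rot': [3.141, 0.0, -1.679], 'joint_pos': [-0.309, 0.471, 1.596, 0.0, 1.074, 1.37], 'ft_force': [-1.952, 0.538, -0.208], 'grip_width': 0.0}
[ 0.0303 -0.003   0.086 ]
```

carry_out:
  steps:
    - [[0,-0.01,0,0,-1],[0,-0.02,0,0,-1],[0,-0.03,0,0,-1],[0,-0.03,0,0,-1],[0,-0.03,0,0,-1]]

```text
time: 15.92
position: [0.5966, -0.0737, 0.0856]
eef_rot: [3.132, 0.0, -1.679]
ft_force: [-13.2, 0.3, 8.0]
grip_width: 0.0005
```

carry_out:
  steps:
    - [[0,-0.006,0,0,-1],[0,-0.012,0,0,-1],[0,-0.012,0,0,-1],[0,-0.012,0,0,-1],[0,-0.012,0,0,-1]]

```text
time: 16.33
position: [0.597, -0.0737, 0.0855]
eef_rot: [3.127, 0.0, -1.678]
ft_force: [-20.2, 0.2, 12.5]
grip_width: 0.0006
```

carry_out:
  steps:
    - [[0,0.05,0,0,-1],[0,0.15,0,0,-1],[0,0.25,0,0,-1],[0,0.33,0,0,-1],[0,0.33,-0.03,0,-1]]

```text
time: 16.75
position: [0.5178, -0.0645, 0.0926]
eef_rot: [3.137, 0.001, -1.679]
ft_force: [-0.6, 0.3, -0.7]
grip_width: 0.0005
```

carry_out:
  steps:
    - [[0,0,-0.14,0,-1],[0,0,-0.28,0,-1],[0,0,-0.42,0,-1],[0,0,-0.42,0,-1],[0,0,-0.42,0,-1]]

```text
time: 17.17
position: [0.5251, -0.0666, 0.2021]
eef_rot: [-3.133, -0.002, -1.679]
ft_force: [0.1, 0.4, -0.6]
grip_width: 0.0002
```

```bash
python3 -c "
from h import *
show();print(E(T()[:3,3]));snap('wrist','w5');print(proj('w5',np.array([W(.055,-.025,.085),W(.055,.019,.085),W(.065,-.003,.144)])).round());to(W(.105,-.003,.195))"
```

```text
{'time': 17.167, 'position': [0.525, -0.067, 0.202], 'eef_rot': [-3.133, -0.002, -1.679], 'joint_pos': [-0.337, 0.237, 1.634, 0.0, 1.263, 1.342], 'ft_force': [0.109, 0.447, -0.6], 'grip_width': 0.0}
[-0.039  -0.0035  0.2021]
[[349. 106.]
 [285. 106.]
 [317.  78.]]
shift [-0.001 -0.582  0.022]
```

View pics/w5.png

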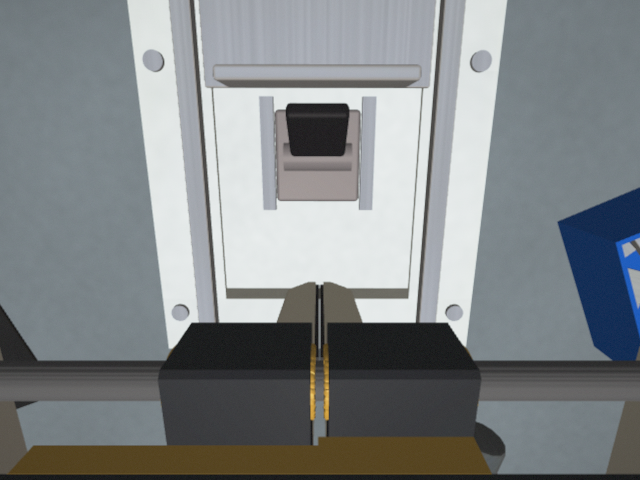

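The lever now leans away, with its tip at (318,107) against a prediction of (317,106) for the end stop. I cross over the lip to shut the cover.

carry_out:
  steps:
    - [[0,-0.1,0,0,-1],[0,-0.25,0,0,-1],[0,-0.4,0,0,-1],[0,-0.53,0,0,-1],[0,-0.58,0,0,-1]]

```text
time: 17.63
position: [0.6694, -0.0818, 0.1957]
eef_rot: [3.141, 0.001, -1.679]
ft_force: [-0.4, -0.0, -0.4]
grip_width: 0.0003
```

carry_out:
  steps:
    - [[0,0,0,0,-1],[0,0,0.08,0,-1],[0,0,0.16,0,-1],[0,0,0.24,0,-1],[0,0,0.24,0,-1]]

```text
time: 18.05
position: [0.6622, -0.0803, 0.1327]
eef_rot: [3.131, 0.002, -1.679]
ft_force: [-0.2, 0.7, -0.5]
grip_width: 0.0005
```

```bash
python3 -c "
from h import *
show();print(E(T()[:3,3]));to(W(-.0695,-.003,.132))"
```

```text
{'time': 18.05, 'position': [0.662, -0.08, 0.133], 'eef_rot': [3.131, 0.002, -1.679], 'joint_pos': [-0.288, 0.543, 1.347, -0.0, 1.262, 1.392], 'ft_force': [-0.156, 0.688, -0.482], 'grip_width': 0.001}
[ 0.0987 -0.0024  0.1327]
shift [0.003 0.673 0.01 ]
```

carry_out:
  steps:
    - [[0,0.04,0,0,-1],[0,0.1,0,0,-1],[0,0.16,0,0,-1],[0,0.22,0,0,-1],[0,0.28,0,0,-1]]

```text
time: 18.47
position: [0.5964, -0.0738, 0.1391]
eef_rot: [-3.14, -0.0, -1.679]
ft_force: [3.1, -1.2, -1.9]
grip_width: 0.0007
```

carry_out:
  steps:
    - [[0,0.06,0,0,-1],[0,0.12,0,0,-1],[0,0.18,0,0,-1],[0,0.24,0,0,-1],[0,0.28,0,0,-1]]

```text
time: 18.88
position: [0.5262, -0.066, 0.1393]
eef_rot: [-3.14, -0.0, -1.679]
ft_force: [3.7, 0.0, -1.9]
grip_width: 0.0004
```

```bash
python3 -c "
from h import *
show();print(E(T()[:3,3]))"
```

```text
{'time': 18.883, 'position': [0.526, -0.066, 0.139], 'eef_rot': [-3.14, -0.0, -1.679], 'joint_pos': [-0.335, 0.302, 1.711, 0.0, 1.127, 1.343], 'ft_force': [3.661, 0.005, -1.862], 'grip_width': 0.0}
[-0.038  -0.0029  0.1393]
```

carry_out:
  steps:
    - [[0,0.04,0,0,-1],[0,0.07,0,0,-1],[0,0.09,0,0,-1],[0,0.11,0,0,-1],[0,0.12,0,0,-1]]

```text
time: 19.3
position: [0.4971, -0.063, 0.139]
eef_rot: [-3.141, -0.0, -1.679]
ft_force: [1.8, 0.4, 1.3]
grip_width: 0.0004
```

carry_out:
  steps:
    - [[0,0.008,0,0,-1],[0,0.016,0,0,-1],[0,0.02,0,0,-1],[0,0.02,0,0,-1],[0,0.02,0,0,-1]]

```text
time: 19.72
position: [0.4965, -0.063, 0.1391]
eef_rot: [-3.133, 0.0, -1.68]
ft_force: [14.6, 0.9, -6.3]
grip_width: 0.0005
```

```bash
python3 -c "
from h import *
show();print(E(T()[:3,3]))"
```

```text
{'time': 19.717, 'position': [0.496, -0.063, 0.139], 'eef_rot': [-3.133, 0.0, -1.68], 'joint_pos': [-0.351, 0.248, 1.788, 0.002, 1.098, 1.328], 'ft_force': [14.582, 0.918, -6.317], 'grip_width': 0.0}
[-0.0679 -0.0031  0.1391]
```

carry_out:
  steps:
    - [[0,0.008,0,0,-1],[0,0.008,0,0,-1],[0,-0.04,0,0,-1],[0,-0.08,0,0,-1],[0,-0.08,0,0,-1]]

```text
time: 20.13
position: [0.5132, -0.0651, 0.1383]
eef_rot: [3.141, -0.0, -1.679]
ft_force: [0.3, 0.3, 0.1]
grip_width: 0.0007
```

carry_out:
  steps:
    - [[0,0,-0.12,0,-1],[0,0,-0.26,0,-1],[0,0,-0.4,0,-1],[0,0,-0.5,0,-1],[0,0,-0.5,0,-1]]

```text
time: 20.55
position: [0.514, -0.0655, 0.2692]
eef_rot: [-3.133, -0.002, -1.679]
ft_force: [-0.2, -0.1, 0.9]
grip_width: 0.0007
```

carry_out:
  steps:
    - [[0,0.05,-0.1,0,-1],[0,0.15,-0.2,0,-1],[0,0.25,-0.3,0,-1],[0,0.3,-0.35,0,-1],[0,0.3,-0.35,0,-1]]

```text
time: 20.97
position: [0.4361, -0.0564, 0.3538]
eef_rot: [-3.138, -0.002, -1.679]
ft_force: [0.9, -1.1, 0.7]
grip_width: 0.0007
```

```bash
python3 -c "
from h import *
show();snap('scene','s1');snap('wrist','w6')
a=cv2.imread('pics/s1.png')[140:400,180:580];a=cv2.resize(a,(600,390),interpolation=cv2.INTER_CUBIC)
b=cv2.resize(cv2.imread('pics/w6.png')[:300],(430,202));c=np.zeros((592,600,3),'uint8');c[:390]=a;c[390:,:430]=b;cv2.imwrite('pics/fin.png',c)"
```

```text
{'time': 20.967, 'position': [0.436, -0.056, 0.354], 'eef_rot': [-3.138, -0.002, -1.679], 'joint_pos': [-0.383, -0.006, 1.545, -0.001, 1.599, 1.296], 'ft_force': [0.881, -1.093, 0.711], 'grip_width': 0.001}
```

View pics/fin.png

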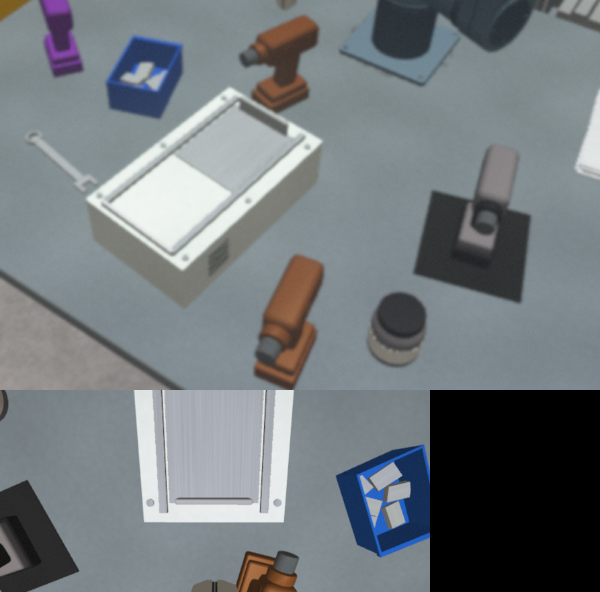

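```bash
python3 -c "
from h import *
a,b=[cv2.imread('pics/%s.png'%n,0)[240:268,292:318].astype('float32') for n in('s0','s1')]
print(cv2.phaseCorrelate(a,b),abs(a-b).mean())
p=proj('s1',np.array([W(.085,0,.114),W(.095,0,.114)]));print('1cm in px',p[1]-p[0])
r=cv2.imread('pics/w6.png',0)[130:215,310].astype(int);print(r.tolist())
for v in (160,195): print(E(ray('w6',310,v,.144 if v<180 else .11)))
print(proj('w6',np.array([W(-.085,0,.144),W(-.077,0,.144),W(-.115,0,.11)])).round(1))
"
```

```text
((0.7788244009520895, -0.30958242284519244), 0.8125522954964344) 6.659341
1cm in px [-2.58884683  2.18580571]
[177, 177, 176, 177, 176, 179, 176, 177, 178, 178, 177, 177, 178, 178, 177, 179, 177, 177, 177, 178, 178, 180, 179, 178, 180, 180, 177, 178, 179, 149, 100, 78, 132, 167, 179, 183, 183, 183, 178, 173, 221, 233, 233, 233, 233, 233, 233, 233, 234, 234, 234, 234, 234, 234, 234, 234, 234, 234, 233, 233, 233, 233, 233, 233, 233, 233, 189, 138, 139, 138, 138, 138, 138, 138, 138, 139, 139, 140, 139, 139, 137, 139, 136, 136, 136]
[-0.0766  0.0048  0.144 ]
[-0.1152  0.0057  0.11  ]
[[315.  169.1]
 [315.  160.5]
 [315.4 194.8]]
```

```bash
python3 -c "
from h import *
job.sign_off()"
```

```text
the job is handed in; nothing more can be done
```

The job is done and handed in at about 21 s of the 58 s allowed. The sign-off gave no verdict.

- **Drill:** I lifted it off the cover and lowered it onto the mat until the force showed contact, then let go. It stands upright, released at about (0.432, 0.352); my estimates of the mat's centre lie within a few mm of that.
- **Cover opened:** I pushed it by the lip to the end stop, where the force rose from about 3 N to 21 N.
- **Lever:** I pushed it over to its end stop, at about 20 N. The picture afterwards had its tip within a pixel or so of where it should be.
- **Cover shut:** I pushed it back to the stop, at about 15 N. The last wrist picture puts the lip within about 1 mm of the shut position.

**Last checks:** The last picture shows the bin, tub, wrench and look-alike drills apparently where they were, with the arm clear and touching nothing. One check disagreed slightly. A coarse before/after comparison of the cover's far edge showed a shift of 0.8 px, about 3 mm towards shut. I put that down to the drill's shadow being gone, because the closer wrist picture and the stop force both say the cover is shut.

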